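Battery pack from charger to tester bed

TASK

One pocket of the desk charger holds a spare radio battery pack; the other two hold handheld radios. Draw the pack straight up out of its tight pocket by its pull tab, stand it upright on the tester's raised step with its contact side towards the bed and let go, then push it over the edge of the step so that it tumbles into the bed and lies flat there, contact side down and completely off the step. Leave the radios in their pockets and everything else on the desk where it is.

Things in the scene. Friction and masses are not known exactly. Their poses are not given: they have to be found in the camera images.
- pack: Loose black battery pack, 0.26 kg: block 36 (x) x 56 (y) x 70 (z) mm; from the middle of its top stands a pull tab 12 (x) x 32 (y) x 30 (z) mm. Origin: centre of its underside, z up through the tab. The broad side facing +x has 4 copper contact strips that wrap onto the top edge; the other has a paper label. In its pocket only the tab stands above the rim; block top 2 mm below it.
- charger: Fixed grey desk charger, 96 (x) x 252 (y) x 80 (z) mm, origin at the centre of its underside, z up. Three pockets at y = -80, 0, 80 mm, each 39 (x) x 59 (y) mm, 72 mm deep. Pack and radios stand in them in any order, their x along the charger's x, the pack's contacts facing +x. Left or right of the robot's centre line; the tester is on the other side.
- tester: Fixed battery tester. Origin on the desk under the middle of the step's edge, z up. Step: flat, 30 mm above the desk, x = -65 to 0, y = -44 to 44 mm. Bed: floor 10 mm above the desk, x = 0 to 136 mm, 76 mm wide between walls 25 mm high (above desk); housing 34 mm high beyond it. Tip the pack towards +x; if it then leans on the step's edge, push it on until it drops flat.
- radio_a: Black handheld radio in a charger pocket, 36 x 56 x 96 mm with a stub antenna (14 mm thick, 40 mm tall, to +y of the middle) and a small knob on top; its top is 24 mm and its antenna 63 mm above the charger's rim. Origin: centre of its underside. Loose; stays.
- radio_b: A second handheld radio, the same as radio_a, in another pocket. Loose; stays.
- mug: White mug, 82 mm wide, 95 mm high, beyond the task's things. Origin: centre of its underside. Loose; stays.
- stapler: Stapler 35 x 130 mm, 41 mm high, between the robot and the task's things; origin at the centre of its underside. Loose; stays.
- mouse: Grey computer mouse 105 x 60 mm, 32 mm high, at the right; origin at the centre of its underside. Loose; stays.
- stamp: Wooden hand stamp, 42 mm wide, 74 mm high, between charger and tester; origin at the centre of its underside. Loose; stays.
- punch: Hole punch 100 x 115 mm, 57 mm high, at the left; origin at the centre of its underside. Loose; stays.
Not all that is in view belongs to the job. Leave any blue look-alike of the pack alone.

How it is judged:
On the way, in this order (a step that is already met when the one before it is completed fails the run):
1. the pack hangs upright, wholly out of its pocket (its underside above the charger's rim) (z of pack in the frame of charger above 0.083 m and angle between pack's own z axis and vertical below 0.25 rad), for 0.1 s.
2. the pack stands upright and released on the tester's step, contact side towards the bed (x of pack in the frame of tester between -0.065 and 0 m and y of pack in the frame of tester between -0.044 and 0.044 m and z of pack in the frame of tester between 0.026 and 0.035 m and angle between pack's own z axis and vertical below 0.1 rad and angle between the x axis of pack and the x axis of tester, either way round below 0.5 rad and linear speed of pack below 0.02 m/s and contact force between pack and the fingers below 0.1 N), for 0.2 s.
At the end, for the whole second after the job is handed in: The pack lies at rest and released in the tester's bed between its side walls, contact side down and flat (within 0.14 rad), completely off the step (its underside at most 60 mm from the step's edge); both radios are still in their pockets (within 20 mm of where they were) (angle between pack's own x axis and vertical above 3 rad and x of pack in the frame of tester between -0.004 and 0.06 m and y of pack in the frame of tester between -0.03 and 0.03 m and z of pack in the frame of tester between 0.022 and 0.034 m and linear speed of pack below 0.02 m/s and contact force between pack and the fingers below 0.1 N and distance of each of radio_a, radio_b from where it was at the start of the episode below 0.02 m); the robot touches nothing.
It fails at once if a radio is displaced by more than 20 mm (distance of any of radio_a, radio_b from where it was at the start of the episode above 0.02 m).
It fails at once if a bystander on the desk is displaced by more than 30 mm (distance of any of mug, stapler, mouse, stamp, punch from where it was at the start of the episode above 0.03 m).
It also fails if it takes over 67 s, if anything falls off the work surface, if the arm or the gripper's body presses on something with over 40 N, if the wrist force passes 120 N, or if a joint passes its speed limit or range.

ROBOT

A 7-joint arm with a two-finger parallel gripper is mounted at the origin on the work surface. World frame = base frame: x ahead of the robot, y to its left, z up, the work surface at z = 0. Lengths are in m, angles in rad, forces in N, time in s.
With the tool pointing down it reaches from about 0.35 to 0.9 m from the base axis. Payload 7.2 kg.
Tool frame: the origin (TCP) lies at the very end of the fingers, on their centre line; the grasp point (between the pads) lies 19 mm behind it (env.grip_point_offset is the z of the grasp point in the tool frame, in m); z points along the fingers, y is the line along which they close (so a half turn about z gives the same grasp; the last joint's range is limited). The gripper opens to 85 mm and grips with 20 to 120 N. Pads are 22 mm wide; open, the fingers measure 114 mm over their backs; the gripper's body (76 mm by 85 mm) begins 54 mm behind the grasp point. The pads swing forward as they close: fully open they stand 13 mm farther back than shut.
Start: joints at [1.073, 0.411, -0.013, 1.596, 0.006, 1.134, -0.082], TCP at [0.26, -0.568, 0.231] pointing down, gripper open.
Joint ranges: [-2.95, 2.95], [-0.29, 1.99], [-1.47, 1.44], [0.14, 2.54], [-1.03, 4.17], [0.13, 1.85], [-2.86, 2.86]. Speed limits (rad/s): [2.39, 2.39, 3.01, 3.01, 3.14, 3.14, 3.14].

INTERFACE

Orientations are given as [roll, pitch, yaw] about the fixed x, y, z axes, in that order (R = Rz(yaw) Ry(pitch) Rx(roll)).
In Python, from station import monitor, eyes, env, regions_of, pinpoint gives the robot as it stands. The module is installed in compiled form; this text tells all that it offers.
- The arm moves only by the shell command python3 -m pendant 'ROWS' [FORCE]. ROWS is JSON, a list of rows, each an object with "dp": the shift along the tool's x, y, z in m, a list of three; "angular": the turn, a rotation vector about the tool's x, y, z in rad, a list of three; "jaw": the gripper's target within -1 to 1 (fully open at 1, half-way at 0, shut at -1). A call has 1 to 20 rows; each row shifts and turns the commanded pose from where the row before left it, along the tool's axes as they then stand; what a row does not reach is not made up. A row lasts 1/12 s, in which the tool goes at most 41.7 mm and 7.16 degrees, less where a joint would pass 70% of its speed; a pose out of reach is approached as far as the arm can. A call is refused whole if a number of a shift passes 0.0417 or a number of a turn 0.125, either way. A call with a gripper value outside its range is refused whole. The fingers move at their own pace and stop on an object; FORCE is the grip in N (left out, the last holds). Time passes only in rows, so rows that do not move let the fingers close. It gives the time, the measured TCP pose, the force, the opening and the grip force at its end, in the units of the state.
- monitor.state(): the state, without advancing time (a new reading comes with each control period).
- eyes.read_camera(name): name is "scene" or "top" or "wrist"; returns a dict with "color" (420x560x3 uint8, red, green, blue), "z_map" (420x560 float32, m along the optical axis (not along the pixel's ray), 0 where there is no reading), "camera_matrix" (3x3 intrinsics, pixels), "xyz" and "orientation" of the camera in the world; the wrist camera has in their place "tool_from_camera" (4x4, takes a point from camera to tool coordinates, whose origin is the TCP and whose axes are the flange's). Camera axes: x right, y down, z forward; pixel columns grow to the right and rows downward; lengths in m; the calibration is good to about 2 mm. A picture is of the moment at which its call begins: read the wrist's pose just before it.
- env.hand_in(): hands the job in; it is judged then, once.
Trained networks look in a picture, given as the dict that the camera call returned (one of the last four; its "shot" number tells which), for a name from the list of things; names that differ only in an ending like _2 or _b are one class to them, and where a whole thing is asked for, a point or a joint stands for the part that bears it (a point fixed in the world has none). Each returns a list of dicts, best first, with "confidence" (0 to 1); they miss things now and then, are a little off and sometimes report something else, mostly with a low value. They report only what shows in the picture. A call takes as long as a camera call. They do not tell look-alikes from the thing itself.
- regions_of(target, picture): "region" (420x560 bool, what is visible of it) and "rect" ([centre column, centre row, width, height] in pixels, round what is visible of it).
- pinpoint(target, picture): "pixel" ([column, row] in pixels: a listed point, or the origin of a listed thing).
The state is a dict: "time_s": time; "q": joint angles; "qd": joint speeds; "tau": joint torques, N m; "tool_pos": TCP position; "eef_rot": TCP orientation; "ft_force": force on the tool from outside, world axes, zero at the start; "torque": the same for the moment, N m; "grip_width": finger opening in m; "grip_force": force on a finger pad.
Only numpy, scipy, OpenCV 4.12 (cv2) and the standard library are available. Lean on these libraries where they do the work, as an engineer would, in place of code of your own. Each camera call takes 0.05 s, during which the arm holds its last target. There are 200 camera calls.

## Working session

There is one attempt and no reset: what is moved stays moved. The work goes in short steps, Python scripts to look and compute and a shell command to move; the robot and the scene stay as the last step left them, time stands still between calls to the robot, and variables do not carry over. Pictures are saved under pics/ and viewed, at most 10 in all, crops included, and the job is handed in when it is done.

```bash
mkdir -p pics; cat > h.py <<'E'
import numpy as np, cv2
from scipy.spatial.transform import Rotation as R
from station import monitor, eyes, env, regions_of, pinpoint
def cloud(p, tcp=None):
    K=np.array(p["camera_matrix"]); z=p["z_map"]; v,u=np.mgrid[:420,:560]
    P=np.stack([(u-K[0,2])/K[0,0]*z,(v-K[1,2])/K[1,1]*z,z],-1)
    if "tool_from_camera" in p:
        T=np.array(p["tool_from_camera"]); P=P@T[:3,:3].T+T[:3,3]
        return P@R.from_euler('xyz',tcp["eef_rot"]).as_matrix().T+np.array(tcp["tool_pos"])
    o=np.array(p["orientation"]); M=o if o.shape==(3,3) else R.from_euler('xyz',o).as_matrix()
    return P@M.T+np.array(p["xyz"])
def save(n,p): cv2.imwrite(n,p["color"][...,::-1])
E
python3 - <<'E'
from h import *
s=monitor.state(); print({k:np.round(v,3) for k,v in s.items()}, env.grip_point_offset)
a=eyes.read_camera("top"); b=eyes.read_camera("scene")
print(a["xyz"],a["orientation"],b["xyz"],b["orientation"])
cv2.imwrite("pics/a.png",np.vstack([np.hstack([a["color"],b["color"]])])[...,::-1][:, :, :].copy() if 0 else cv2.resize(a["color"][...,::-1],(800,600)))
cv2.imwrite("pics/b.png",cv2.resize(b["color"][...,::-1],(800,600)))
for p,nm in((a,'top'),(b,'scene')):
    C=cloud(p); np.save(nm,C)
    for t in "pack charger tester radio_a mug stapler mouse stamp punch".split():
        for r in regions_of(t,p)[:3]:
            q=C[r["region"]&(p["z_map"]>0)]
            print(nm,t,round(r["confidence"],2),np.round(r["rect"]),np.round(np.median(q,0),3),np.round(q.min(0),3),np.round(q.max(0),3))
E
```

```text
{'time_s': np.float64(0.0), 'q': array([ 1.073,  0.412, -0.013,  1.597,  0.006,  1.134, -0.082]), 'qd': array([ 0.001,  0.   , -0.001,  0.   ,  0.   , -0.   , -0.003]), 'tau': array([-0.0000e+00, -6.0064e+01,  6.8200e-01, -2.9941e+01,  1.4000e-02,
        1.1000e-02,  0.0000e+00]), 'tool_pos': array([ 0.26 , -0.568,  0.23 ]), 'eef_rot': array([-3.14,  0.  ,  0.43]), 'ft_force': array([-0.574, -0.128, -0.553]), 'torque': array([0.023, 0.04 , 0.058]), 'grip_force': np.float64(0.0), 'grip_width': np.float64(0.085)} -0.0187
[ 0.43247975 -0.01460183  1.32205868] [-3.0539384   0.01638534 -1.57019979] [1.02589394 0.24735581 0.86727569] [-2.58190618  0.00805993  2.0091186 ]
top pack 0.77 [199. 218.  25.  13.] [0.529 0.265 0.081] [0.513 0.241 0.062] [0.551 0.297 0.115]
top pack 0.66 [208. 258.  22.  22.] [0.407 0.247 0.072] [0.377 0.223 0.018] [0.435 0.28  0.106]
top charger 0.61 [228. 218.  89.  35.] [0.522 0.186 0.082] [ 0.48   0.063 -0.002] [0.581 0.316 0.105]
top tester 0.92 [362. 197.  40.  80.] [ 0.595 -0.232  0.025] [ 0.467 -0.291 -0.002] [ 0.732 -0.169  0.043]
top radio_a 0.61 [226. 2
[... 1122 characters left out ...]
 93.  83.] [ 0.605 -0.229  0.021] [ 0.451 -0.318 -0.002] [ 0.724 -0.168  0.039]
scene radio_a 0.97 [316. 205.  30.  21.] [0.54  0.115 0.104] [0.494 0.084 0.069] [0.553 0.139 0.146]
scene radio_a 0.57 [348. 217.  23.  23.] [0.538 0.194 0.104] [0.495 0.163 0.029] [0.552 0.221 0.147]
scene mug 0.7 [237. 255.  44.  50.] [ 0.703 -0.013  0.053] [ 0.631 -0.089 -0.002] [0.747 0.056 0.099]
scene stapler 0.93 [306. 160.  53.  30.] [0.371 0.016 0.032] [ 0.312 -0.06  -0.003] [0.385 0.078 0.049]
scene mouse 0.66 [133. 147.  41.  34.] [ 0.525 -0.435  0.027] [ 0.45  -0.503 -0.003] [ 0.571 -0.409  0.041]
scene stamp 0.69 [280. 181.  14.  26.] [ 0.47  -0.006  0.025] [ 0.428 -0.036 -0.002] [0.484 0.011 0.078]
```

View pics/a.png

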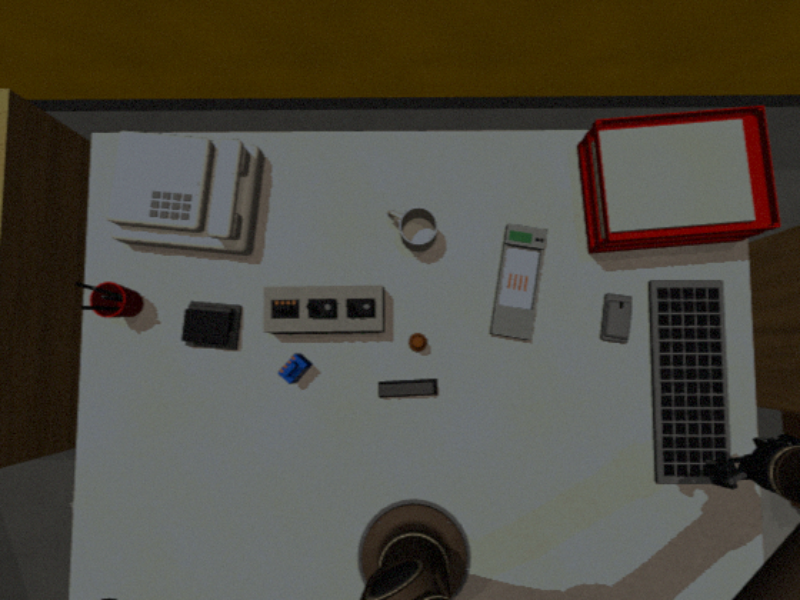

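View pics/b.png

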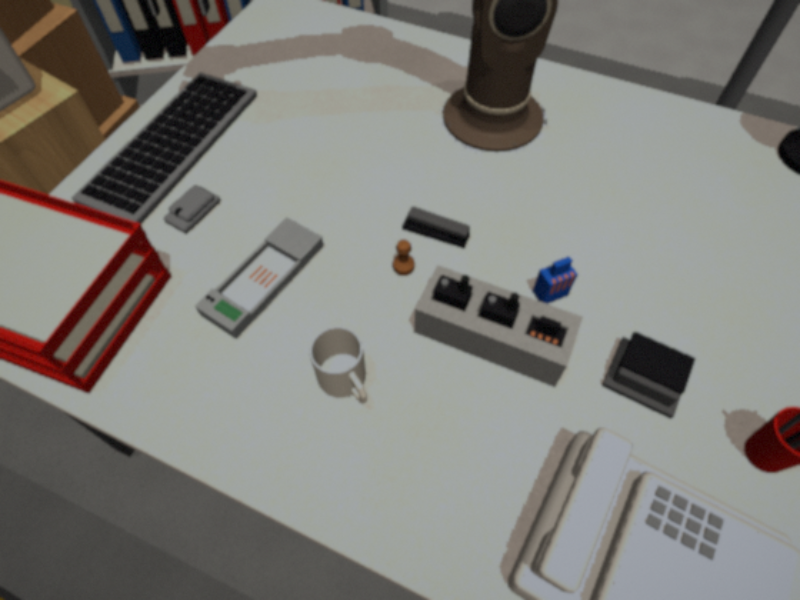

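```bash
python3 - <<'E'
from h import *
for nm in('top','scene'):
    C=np.load(nm+'.npy').reshape(-1,3)
    def rect(lbl,m):
        q=C[m]; 
        if len(q)<5: print(nm,lbl,len(q)); return
        c,(w,h),a=cv2.minAreaRect((q[:,:2]*1000).astype(np.float32)); print(nm,lbl,len(q),np.round(c,1),round(w,1),round(h,1),round(a,2),'zmed',round(np.median(q[:,2])*1000,1),'mean',np.round(q.mean(0)*1000,1))
    x,y,z=C.T
    ch=(x>.45)&(x<.62)&(y>.03)&(y<.35)
    rect('charger rim',ch&(abs(z-.08)<.006))
    rect('tab',ch&(y>.23)&(z>.1)&(z<.125))
    rect('tab87+',ch&(y>.23)&(z>.09)&(z<.125))
    for l,h in((.15,.23),(.06,.15)): rect('radio',ch&(y>l)&(y<h)&(z>.098)&(z<.11))
    te=(x>.44)&(x<.78)&(y<-.15)&(y>-.34)
    rect('step',te&(abs(z-.030)<.0025)&(x<.57)); rect('floor',te&(abs(z-.010)<.003)); rect('all',te&(z>.018)); rect('housing',te&(z>.031)&(x>.65))
E
```

```text
top charger rim 1991 [532.5 189.5] 96.3 252.2 0.78 zmed 81.6 mean [531.5 196.3  81.4]
top tab 44 [530.3 268.2] 9.3 29.6 0.1 zmed 109.2 mean [530.4 268.  109.3]
top tab87+ 48 [530.6 268. ] 9.8 29.6 2.28 zmed 109.0 mean [530.5 266.8 108. ]
top radio 191 [532.6 188.9] 36.3 54.6 0.88 zmed 105.4 mean [531.9 187.1 105.3]
top radio 188 [532.6 109. ] 35.8 53.5 0.26 zmed 105.1 mean [533.1 107.9 105.2]
top step 369 [ 518.5 -219.4] 88.5 88.5 80.54 zmed 30.7 mean [ 508.8 -219.4   30.5]
top floor 730 [ 611.5 -244.2] 333.4 185.4 1.09 zmed 10.4 mean [ 609.7 -237.4   10.2]
top all 1248 [ 596.2 -232.3] 89.4 246.2 80.79 zmed 32.2 mean [ 587.8 -230.3   31.9]
top housing 391 [ 688.7 -246.8] 86.9 63.8 84.65 zmed 36.2 mean [ 694.5 -247.4   36.4]
scene charger rim 2985 [531.2 190.5] 100.7 252.3 0.86 zmed 80.8 mean [539.1 203.8  80.7]
scene tab 99 [531.3 270.4] 32.0 12.8 89.17 zmed 108.2 mean [532.5 270.6 107.5]
scene tab87+ 131 [531.3 270.4] 32.0 12.8 89.48 zmed 107.2 mean [533.4 270.6 104.5]
scene radio 298 [531.7 190.8] 38.5 55.9 2.06 zmed 104.5 mean [535.9 189.9 104.4]
scene radio 288 [534.2 110.5] 36.4 56.3 0.05 zmed 104.6 mean [537.5 110.7 104.3]
scene step 541 [ 521.5 -218.4] 90.9 98.8 82.89 zmed 30.6 mean [ 508.5 -216.8   30.5]
scene floor 1094 [ 597.  -229.1] 87.1 245.5 80.61 zmed 10.8 mean [ 604.7 -232.9   10.7]
scene all 1782 [ 595.5 -230.7] 92.2 247.2 80.98 zmed 31.2 mean [ 600.8 -228.5   30.2]
scene housing 575 [ 695.1 -246.4] 91.9 45.9 81.44 zmed 35.1 mean [ 695.8 -245.4   35.1]
```

Candidates for the pack, in the 800x600 top view: the black block in the left charger pocket at (285,309) and the blue block on the desk at (295,368). The black one in the pocket fits: it is black, it has copper strips on its +x edge, and only its tab is above the rim. The blue one is the look-alike. The tester is at right (520,280) with its step towards the robot and a yaw of about -9°. I'll turn the tool to yaw 1.585 and move above the pack, then confirm with a wrist crop.

```bash
python3 -m pendant '[{"dp":[0,0,0],"angular":[0,0,-0.1155],"jaw":1},{"dp":[0,0,0],"angular":[0,0,-0.1155],"jaw":1},{"dp":[0,0,0],"angular":[0,0,-0.1155],"jaw":1},{"dp":[0,0,0],"angular":[0,0,-0.1155],"jaw":1},{"dp":[0,0,0],"angular":[0,0,-0.1155],"jaw":1},{"dp":[0,0,0],"angular":[0,0,-0.1155],"jaw":1},{"dp":[0,0,0],"angular":[0,0,-0.1155],"jaw":1},{"dp":[0,0,0],"angular":[0,0,-0.1155],"jaw":1},{"dp":[0,0,0],"angular":[0,0,-0.1155],"jaw":1},{"dp":[0,0,0],"angular":[0,0,-0.1155],"jaw":1},{"dp":[0.038,0.013,0],"angular":[0,0,0],"jaw":1},{"dp":[0.038,0.013,0],"angular":[0,0,0],"jaw":1},{"dp":[0.038,0.013,0],"angular":[0,0,0],"jaw":1},{"dp":[0.038,0.013,0],"angular":[0,0,0],"jaw":1},{"dp":[0.038,0.013,0],"angular":[0,0,0],"jaw":1},{"dp":[0.038,0.013,0],"angular":[0,0,0],"jaw":1},{"dp":[0.038,0.013,0],"angular":[0,0,0],"jaw":1},{"dp":[0.038,0.013,0],"angular":[0,0,0],"jaw":1},{"dp":[0.038,0.013,0],"angular":[0,0,0],"jaw":1},{"dp":[0.038,0.013,0],"angular":[0,0,0],"jaw":1}]' 40
python3 -m pendant '[{"dp":[0.038,0.013,0],"angular":[0,0,0],"jaw":1},{"dp":[0.038,0.013,0],"angular":[0,0,0],"jaw":1},{"dp":[0.038,0.013,0],"angular":[0,0,0],"jaw":1},{"dp":[0.038,0.013,0],"angular":[0,0,0],"jaw":1},{"dp":[0.038,0.013,0],"angular":[0,0,0],"jaw":1},{"dp":[0.038,0.013,0],"angular":[0,0,0],"jaw":1},{"dp":[0.038,0.013,0],"angular":[0,0,0],"jaw":1},{"dp":[0.038,0.013,0],"angular":[0,0,0],"jaw":1},{"dp":[0.038,0.013,0],"angular":[0,0,0],"jaw":1},{"dp":[0.038,0.013,0],"angular":[0,0,0],"jaw":1},{"dp":[0.038,0.013,0],"angular":[0,0,0],"jaw":1},{"dp":[0,0,0],"angular":[0,0,0],"jaw":1},{"dp":[0,0,0],"angular":[0,0,0],"jaw":1}]'
python3 - <<'E'
from h import *
s=monitor.state(); p=eyes.read_camera("wrist"); C=cloud(p,s)
print(s["tool_pos"],s["eef_rot"],s["ft_force"])
x,y,z=C.reshape(-1,3).T
for l,m in(('tab',(y>.23)&(y<.31)&(x>.48)&(x<.58)&(z>.095)&(z<.12)),('rim',(abs(z-.08)<.004)&(x>.45)&(x<.62)&(y>.04)&(y<.34))):
    q=C.reshape(-1,3)[m]
    if len(q)>5: print(l,len(q),cv2.minAreaRect((q[:,:2]*1000).astype(np.float32)),np.median(q[:,2]))
cv2.imwrite("pics/w1.png",cv2.resize(p["color"][...,::-1],(800,600)))
E
```

```text
time_s: 2.67
tool_pos: [0.3853, -0.1846, 0.2317]
eef_rot: [3.141, 0.001, 1.585]
ft_force: [1.6, -0.4, 0.4]
grip_width: 0.0854
grip_force: 0.0
time_s: 3.75
tool_pos: [0.5217, 0.2367, 0.2309]
eef_rot: [-3.141, -0.001, 1.589]
ft_force: [0.5, -0.1, -0.1]
grip_width: 0.0857
grip_force: 0.0
[0.52165126 0.23671553 0.23086216] [-3.14057225e+00 -1.49425475e-03  1.58949865e+00] [ 0.47734766 -0.10065052 -0.14166334]
tab 496 ((532.1351928710938, 272.8742370605469), (11.60624885559082, 31.221736907958984), 1.3072669506072998) 0.10820312186934355
rim 16281 ((533.1116943359375, 191.858642578125), (96.31905364990234, 253.11500549316406), 0.7583945989608765) 0.08016588099066993
```

View pics/w1.png

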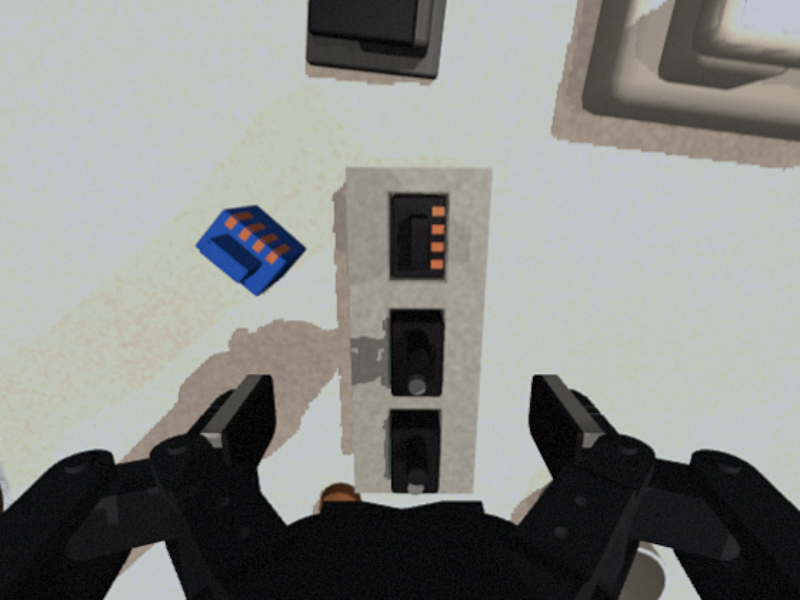

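The crop confirms it: the black pack is at (418,237) in the pocket farthest from the radios, with its four copper strips on the +x side. The blue one at (250,250) is the look-alike. The tab is at (0.532, 0.271), top at 0.108.

```bash
python3 -m pendant '[{"dp":[0.017,0.005,0],"angular":[0,0,0],"jaw":1},{"dp":[0.017,0.005,0],"angular":[0,0,0],"jaw":1},{"dp":[0,0,0.029],"angular":[0,0,0],"jaw":1},{"dp":[0,0,0.029],"angular":[0,0,0],"jaw":1},{"dp":[0,0,0.029],"angular":[0,0,0],"jaw":1},{"dp":[0,0,0.029],"angular":[0,0,0],"jaw":1},{"dp":[0,0,0.015],"angular":[0,0,0],"jaw":1},{"dp":[0,0,0.015],"angular":[0,0,0],"jaw":1},{"dp":[0,0,0],"angular":[0,0,0],"jaw":1},{"dp":[0,0,0],"angular":[0,0,0],"jaw":1},{"dp":[0,0,0],"angular":[0,0,0],"jaw":1}]'
```

```text
time_s: 4.72
tool_pos: [0.5325, 0.267, 0.0864]
eef_rot: [3.14, -0.0, 1.583]
ft_force: [0.1, -0.2, 1.0]
grip_width: 0.0856
grip_force: 0.0
```

```bash
python3 -m pendant '[{"dp":[0.004,-0.0005,0.001],"angular":[0,0,0],"jaw":1},{"dp":[0,0,0],"angular":[0,0,0],"jaw":-1},{"dp":[0,0,0],"angular":[0,0,0],"jaw":-1},{"dp":[0,0,0],"angular":[0,0,0],"jaw":-1},{"dp":[0,0,0],"angular":[0,0,0],"jaw":-1},{"dp":[0,0,0],"angular":[0,0,0],"jaw":-1},{"dp":[0,0,0],"angular":[0,0,0],"jaw":-1},{"dp":[0,0,0],"angular":[0,0,0],"jaw":-1},{"dp":[0,0,0],"angular":[0,0,0],"jaw":-1},{"dp":[0,0,0],"angular":[0,0,0],"jaw":-1},{"dp":[0,0,0],"angular":[0,0,0],"jaw":-1},{"dp":[0,0,0],"angular":[0,0,0],"jaw":-1}]' 80
```

```text
time_s: 5.72
tool_pos: [0.5315, 0.2718, 0.0845]
eef_rot: [3.141, -0.0, 1.585]
ft_force: [1.5, 0.3, 3.8]
grip_width: 0.0106
grip_force: 79.1
```

```bash
python3 -m pendant '[{"dp":[0,0,-0.006],"angular":[0,0,0],"jaw":-1},{"dp":[0,0,-0.008],"angular":[0,0,0],"jaw":-1},{"dp":[0,0,-0.008],"angular":[0,0,0],"jaw":-1},{"dp":[0,0,-0.008],"angular":[0,0,0],"jaw":-1},{"dp":[0,0,-0.01],"angular":[0,0,0],"jaw":-1},{"dp":[0,0,-0.01],"angular":[0,0,0],"jaw":-1},{"dp":[0,0,-0.01],"angular":[0,0,0],"jaw":-1},{"dp":[0,0,-0.01],"angular":[0,0,0],"jaw":-1},{"dp":[0,0,-0.01],"angular":[0,0,0],"jaw":-1},{"dp":[0,0,-0.01],"angular":[0,0,0],"jaw":-1},{"dp":[0,0,-0.015],"angular":[0,0,0],"jaw":-1},{"dp":[0,0,-0.02],"angular":[0,0,0],"jaw":-1},{"dp":[0,0,-0.02],"angular":[0,0,0],"jaw":-1},{"dp":[0,0,-0.02],"angular":[0,0,0],"jaw":-1},{"dp":[0,0,-0.015],"angular":[0,0,0],"jaw":-1},{"dp":[0,0,0],"angular":[0,0,0],"jaw":-1},{"dp":[0,0,0],"angular":[0,0,0],"jaw":-1}]' 80
python3 - <<'E'
from h import *
p=eyes.read_camera("scene"); cv2.imwrite("pics/s2.png",cv2.resize(p["color"][80:290,200:480,::-1],(800,600)))
C=cloud(p).reshape(-1,3);x,y,z=C.T
q=C[(y>.225)&(y<.32)&(x>.48)&(x<.59)&(z>.14)&(z<.25)]
print(len(q),q.min(0),q.max(0))
f=q[(q[:,2]<.245)&(q[:,2]>.195)&(q[:,0]>.54)]; print(len(f),np.linalg.svd(f-f.mean(0),full_matrices=False)[2][2],f.mean(0))
E
```

```text
time_s: 7.13
tool_pos: [0.5314, 0.2719, 0.265]
eef_rot: [3.14, -0.0, 1.585]
ft_force: [-0.8, 0.3, -1.8]
grip_width: 0.0104
grip_force: 78.6
547 [0.52809826 0.24282125 0.18912939] [0.55120603 0.29905443 0.24997969]
460 [ 0.99989165  0.01455392 -0.00220557] [0.54840715 0.27118595 0.22064811]
```

View pics/s2.png

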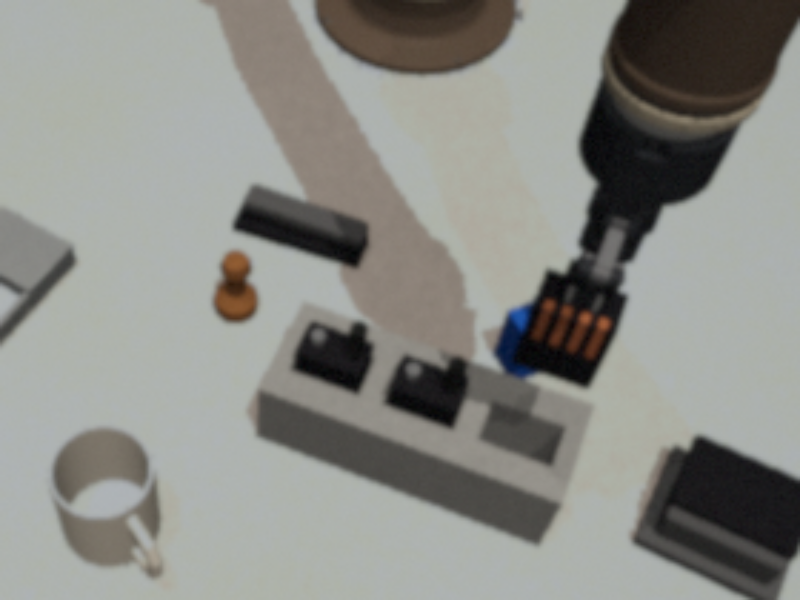

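The pack hangs upright with its contacts towards +x and the pocket is empty; radios are undisturbed. Next, carry it to above the step.

```bash
python3 -m pendant '[{"dp":[-0.0175,-0.001,0],"angular":[0,0,0],"jaw":-1},{"dp":[-0.035,-0.0016,0],"angular":[0,0,0],"jaw":-1},{"dp":[-0.035,-0.0016,0],"angular":[0,0,0],"jaw":-1},{"dp":[-0.035,-0.0016,0],"angular":[0,0,0],"jaw":-1},{"dp":[-0.035,-0.0016,0],"angular":[0,0,0],"jaw":-1},{"dp":[-0.035,-0.0016,0],"angular":[0,0,0],"jaw":-1},{"dp":[-0.035,-0.0016,0],"angular":[0,0,0],"jaw":-1},{"dp":[-0.035,-0.0016,0],"angular":[0,0,0],"jaw":-1},{"dp":[-0.035,-0.0016,0],"angular":[0,0,0],"jaw":-1},{"dp":[-0.035,-0.0016,0],"angular":[0,0,0],"jaw":-1},{"dp":[-0.035,-0.0016,0],"angular":[0,0,0],"jaw":-1},{"dp":[-0.035,-0.0016,0],"angular":[0,0,0],"jaw":-1},{"dp":[-0.035,-0.0016,0],"angular":[0,0,0],"jaw":-1},{"dp":[-0.035,-0.0016,0],"angular":[0,0,0],"jaw":-1},{"dp":[-0.0175,-0.001,0],"angular":[0,0,0],"jaw":-1},{"dp":[0,0,0],"angular":[0,0,0.059],"jaw":-1},{"dp":[0,0,0],"angular":[0,0,0.059],"jaw":-1},{"dp":[0,0,0],"angular":[0,0,0.058],"jaw":-1},{"dp":[0,0,0],"angular":[0,0,0],"jaw":-1},{"dp":[0,0,0],"angular":[0,0,0],"jaw":-1}]' 80
python3 - <<'E'
from h import *
s=monitor.state(); p=eyes.read_camera("scene"); C=cloud(p).reshape(-1,3);x,y,z=C.T
q=C[(y>-.29)&(y<-.15)&(x>.45)&(x<.58)&(z>.14)&(z<.26)]; print(q.min(0),q.max(0))
f=q[(q[:,2]<.245)&(q[:,2]>.195)]; n=np.linalg.svd(f-f.mean(0),full_matrices=False)[2][2]; print(n,f.mean(0))
p=eyes.read_camera("wrist"); C=cloud(p,s); x,y,z=C.reshape(-1,3).T
cv2.imwrite("pics/w2.png",cv2.resize(p["color"][...,::-1],(800,600)))
u=np.array([np.cos(-.161),np.sin(-.161)]); a=(x-.539)*u[0]+(y+.222)*u[1]; b=-(x-.539)*u[1]+(y+.222)*u[0]
m=(z>.018)&(z<.045)&(abs(b)<.07)&(a>-.09)&(a<.2)
q=C.reshape(-1,3)[m]; print('tester',len(q),cv2.minAreaRect((q[:,:2]*1000).astype(np.float32)))
for lo in(-.03,-.02,.0,.01,.02,.025):
    k=m&(abs(b-lo)<.005)&(z<.035); k2=(abs(b-lo)<.005)&(abs(z-.01)<.004)&(a>-.05)&(a<.12)
    print(lo,k.sum(),(a[k&(a<.05)].min(),np.percentile(a[k&(a<.05)],98)) if (k&(a<.05)).any() else '',a[k2].min() if k2.any() else '')
E
```

```text
time_s: 8.85
tool_pos: [0.5147, -0.2183, 0.2631]
eef_rot: [-3.14, -0.0, 1.411]
ft_force: [0.0, 0.0, -1.1]
grip_width: 0.0103
grip_force: 78.5
[ 0.49827305 -0.24949442  0.18860481] [ 0.53725636 -0.1878989   0.2599462 ]
[-0.96579249 -0.25910981  0.01034242] [ 0.52597302 -0.20844416  0.2206329 ]
tester 5929 ((596.5872802734375, -229.58135986328125), (88.18538665771484, 245.9275360107422), 80.80027770996094)
-0.03 264  0.0155603217558738
-0.02 282 (np.float64(-0.06389381499919847), np.float64(-0.06105707320518586)) 0.011190206964912583
0.0 578 (np.float64(-0.06467628831251292), np.float64(-0.002233268666456288)) 0.0013092665553289195
0.01 689 (np.float64(-0.0644173019389344), np.float64(-0.0012790406503109652)) 0.0012183941281792
0.02 686 (np.float64(-0.06403631123768093), np.float64(-0.0012994196750455325)) 0.0022923407317271484
0.025 689 (np.float64(-0.06393074717181584), np.float64(-0.0014265444011056267)) 0.002124530690756219
```

View pics/w2.png

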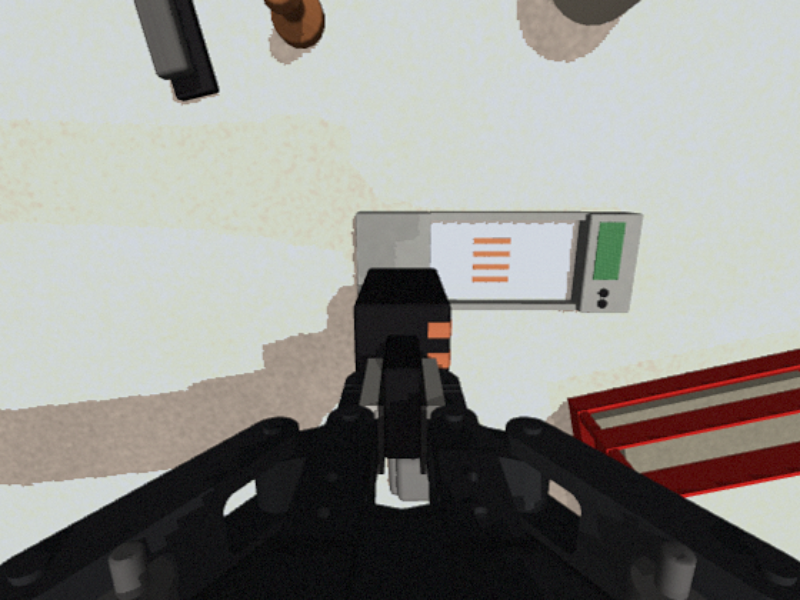

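The wrist view shows the tester's white bed at (505,262) with the step at (395,250); the pack is aligned with it (contacts to the right, towards the bed). The measured edge agrees with my pose to 2 mm. Lowering now.

```bash
python3 -m pendant '[{"dp":[0,0,0.015],"angular":[0,0,0],"jaw":-1},{"dp":[0,0,0.025],"angular":[0,0,0],"jaw":-1},{"dp":[0,0,0.025],"angular":[0,0,0],"jaw":-1},{"dp":[0,0,0.025],"angular":[0,0,0],"jaw":-1},{"dp":[0,0,0.025],"angular":[0,0,0],"jaw":-1},{"dp":[0,0,0.02],"angular":[0,0,0],"jaw":-1},{"dp":[0,0,0.01],"angular":[0,0,0],"jaw":-1},{"dp":[0,0,0.006],"angular":[0,0,0],"jaw":-1},{"dp":[0,0,0],"angular":[0,0,0],"jaw":-1},{"dp":[0,0,0],"angular":[0,0,0],"jaw":-1},{"dp":[0,0,0],"angular":[0,0,0],"jaw":-1}]' 80
```

```text
time_s: 9.87
tool_pos: [0.5161, -0.2188, 0.1146]
eef_rot: [3.14, 0.001, 1.409]
ft_force: [0.2, 0.5, -1.7]
grip_width: 0.0105
grip_force: 78.3
```

```bash
python3 -m pendant '[{"dp":[0,0,0.003],"angular":[0,0,0],"jaw":-1},{"dp":[0,0,0.002],"angular":[0,0,0],"jaw":-1},{"dp":[0,0,0.001],"angular":[0,0,0],"jaw":-1},{"dp":[0,0,0.001],"angular":[0,0,0],"jaw":-1},{"dp":[0,0,0],"angular":[0,0,0],"jaw":-1},{"dp":[0,0,0],"angular":[0,0,0],"jaw":-1}]' 80
```

```text
time_s: 10.37
tool_pos: [0.5154, -0.2186, 0.1065]
eef_rot: [3.141, 0.0, 1.409]
ft_force: [-0.0, -0.7, -0.9]
grip_width: 0.0105
grip_force: 78.6
```

```bash
python3 -m pendant '[{"dp":[0,0,0.001],"angular":[0,0,0],"jaw":-1},{"dp":[0,0,0.0005],"angular":[0,0,0],"jaw":-1},{"dp":[0,0,0],"angular":[0,0,0],"jaw":-1},{"dp":[0,0,0],"angular":[0,0,0],"jaw":-1}]' 30
```

```text
time_s: 10.7
tool_pos: [0.5156, -0.2187, 0.1065]
eef_rot: [3.141, 0.001, 1.409]
ft_force: [-4.6, 0.4, 13.5]
grip_width: 0.0106
grip_force: 80.9
```

```bash
python3 -m pendant '[{"dp":[0,0,-0.0005],"angular":[0,0,0],"jaw":-1},{"dp":[0,0,0],"angular":[0,0,0],"jaw":-0.5},{"dp":[0,0,0],"angular":[0,0,0],"jaw":-0.2},{"dp":[0,0,0],"angular":[0,0,0],"jaw":0},{"dp":[0,0,0],"angular":[0,0,0],"jaw":0.2},{"dp":[0,0,0],"angular":[0,0,0],"jaw":0.2},{"dp":[0,0,0],"angular":[0,0,0],"jaw":0.2},{"dp":[0,0,0],"angular":[0,0,0],"jaw":0.2}]' 30
python3 - <<'E'
from h import *
p=eyes.read_camera("scene"); C=cloud(p).reshape(-1,3); x,y,z=C.T
u=np.array([np.cos(-.161),np.sin(-.161)]); a=(x-.539)*u[0]+(y+.222)*u[1]; b=-(x-.539)*u[1]+(y+.222)*u[0]
m=(z>.045)&(z<.094)&(abs(b)<.05)&(a>-.07)&(a<.02); f=C[m]; n=np.linalg.svd(f[a[m]>-.012]-f[a[m]>-.012].mean(0),full_matrices=False)[2][2]
print(m.sum(),np.percentile(a[m],[1,50,99]),np.percentile(b[m],[1,99]),n)
cv2.imwrite("pics/s3.png",cv2.resize(p["color"][140:245,110:250,::-1],(800,600)))
E
```

```text
time_s: 11.37
tool_pos: [0.5152, -0.2185, 0.1052]
eef_rot: [-3.141, -0.0, 1.409]
ft_force: [0.2, -0.2, -0.2]
grip_width: 0.0511
grip_force: 0.0
277 [-0.04009754 -0.00752219 -0.00486269] [-0.02672315  0.02750107] [ 0.99211839 -0.12505589 -0.0078815 ]
```

View pics/s3.png

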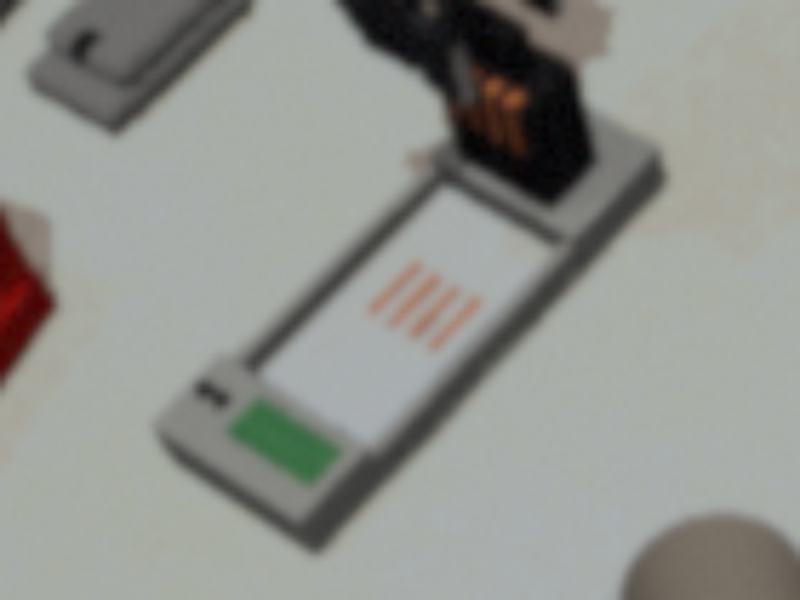

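The pack stands on the step, released, 7 mm behind the edge, contacts towards the bed. I'll lift clear, go behind it, shut the fingers and lower to push height.

```bash
python3 -m pendant '[{"dp":[0,0,-0.02],"angular":[0,0,0],"jaw":0.2},{"dp":[0,0,-0.02],"angular":[0,0,0],"jaw":0.2},{"dp":[0,0,-0.02],"angular":[0,0,0],"jaw":0.2},{"dp":[0,0,-0.01],"angular":[0,0,0],"jaw":0.2},{"dp":[0,-0.02,0],"angular":[0,0,0],"jaw":-1},{"dp":[0,-0.02,0],"angular":[0,0,0],"jaw":-1},{"dp":[0,-0.02,0],"angular":[0,0,0],"jaw":-1},{"dp":[0,-0.01,0],"angular":[0,0,0],"jaw":-1},{"dp":[0,0,0],"angular":[0,0,0],"jaw":-1},{"dp":[0,0,0],"angular":[0,0,0],"jaw":-1},{"dp":[0,0,0.03],"angular":[0,0,0],"jaw":-1},{"dp":[0,0,0.03],"angular":[0,0,0],"jaw":-1},{"dp":[0,0,0.03],"angular":[0,0,0],"jaw":-1},{"dp":[0,0,0],"angular":[0,0,0],"jaw":-1},{"dp":[0,0,0],"angular":[0,0,0],"jaw":-1}]' 30
```

```text
time_s: 12.67
tool_pos: [0.4463, -0.2066, 0.0844]
eef_rot: [-3.139, -0.002, 1.41]
ft_force: [-0.0, 0.1, 1.1]
grip_width: -0.0004
grip_force: 0.0
```

```bash
python3 -m pendant '[{"dp":[0,0.01,0],"angular":[0,0,0],"jaw":-1},{"dp":[0,0.01,0],"angular":[0,0,0],"jaw":-1},{"dp":[0,0.008,0],"angular":[0,0,0],"jaw":-1},{"dp":[0,0.005,0],"angular":[0,0,0],"jaw":-1},{"dp":[0,0.005,0],"angular":[0,0,0],"jaw":-1},{"dp":[0,0.005,0],"angular":[0,0,0],"jaw":-1},{"dp":[0,0.005,0],"angular":[0,0,0],"jaw":-1},{"dp":[0,0.005,0],"angular":[0,0,0],"jaw":-1},{"dp":[0,0.005,0],"angular":[0,0,0],"jaw":-1},{"dp":[0,0.005,0],"angular":[0,0,0],"jaw":-1},{"dp":[0,0.005,0],"angular":[0,0,0],"jaw":-1},{"dp":[0,0.005,0],"angular":[0,0,0],"jaw":-1},{"dp":[0,0.005,0],"angular":[0,0,0],"jaw":-1},{"dp":[0,0,0],"angular":[0,0,0],"jaw":-1},{"dp":[0,0,0],"angular":[0,0,0],"jaw":-1}]' 30
cat >> h.py <<'E'
def pk(name):
    p=eyes.read_camera("scene"); C=cloud(p).reshape(-1,3); x,y,z=C.T
    u=np.array([np.cos(-.161),np.sin(-.161)]); a=(x-.539)*u[0]+(y+.222)*u[1]; b=-(x-.539)*u[1]+(y+.222)*u[0]
    dark=(p["color"].max(-1)<70).ravel()
    m=dark&(abs(b)<.034)&(a>-.06)&(a<.13)&(z>.005)&(z<.14)
    for lo in np.arange(-.06,.13,.01):
        k=m&(a>=lo)&(a<lo+.01)
        if k.sum()>3: print(round(lo,3),k.sum(),np.round(np.percentile(z[k],[5,50,95])*1000),np.round(np.percentile(b[k],[5,95])*1000))
    cv2.imwrite(name,cv2.resize(p["color"][140:245,110:250,::-1],(800,600)))
E
python3 -c "
from h import *
pk('pics/s4.png')"
```

```text
time_s: 13.92
tool_pos: [0.5233, -0.2197, 0.0851]
eef_rot: [-3.141, -0.0, 1.409]
ft_force: [0.3, -0.5, 0.2]
grip_width: -0.0
grip_force: 0.0
-0.05 5 [ 52. 138. 138.] [-22.  11.]
-0.04 5 [134. 137. 138.] [ 7. 11.]
-0.03 24 [102. 130. 139.] [ 6. 13.]
-0.02 36 [ 94. 111. 137.] [ 6. 12.]
-0.01 70 [ 27. 116. 139.] [-6. 16.]
0.0 42 [ 36.  64. 139.] [-15.  27.]
0.01 102 [35. 63. 67.] [-21.  27.]
0.02 90 [32. 60. 63.] [-21.  27.]
0.03 92 [27. 56. 60.] [-23.  27.]
0.04 34 [21. 42. 57.] [23. 27.]
0.05 35 [21. 37. 52.] [21. 28.]
0.06 85 [23. 47. 50.] [-22.  26.]
0.07 80 [27. 34. 47.] [-18.  21.]
0.08 50 [22. 28. 33.] [-11.  15.]
0.09 33 [23. 27. 29.] [-11.  15.]
```

View pics/s4.png

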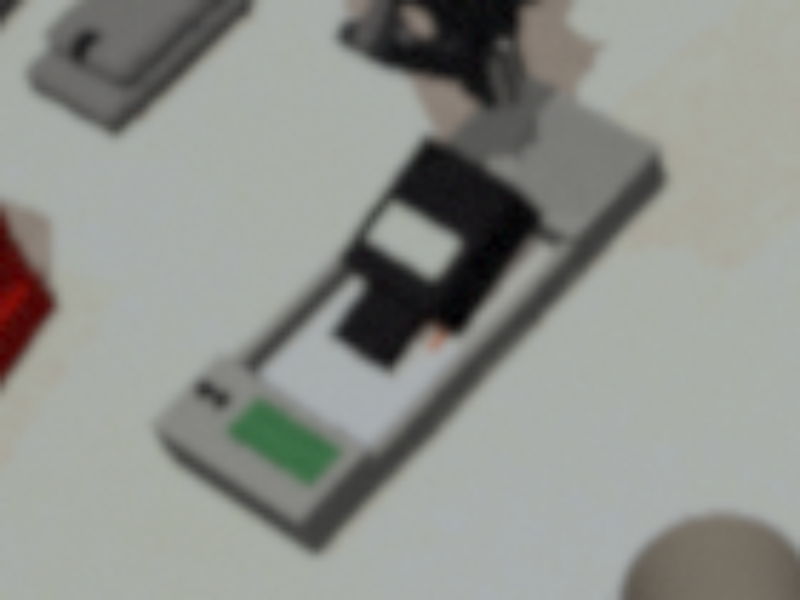

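The pack has tumbled contact side down and leans on the step's edge (back edge at z 67 mm, front at 48). I'll go down behind it and push it on.

```bash
python3 -m pendant '[{"dp":[0,-0.015,0],"angular":[0,0,0],"jaw":-1},{"dp":[0,-0.015,0],"angular":[0,0,0],"jaw":-1},{"dp":[0,0,0.018],"angular":[0,0,0],"jaw":-1},{"dp":[0,0,0.018],"angular":[0,0,0],"jaw":-1},{"dp":[0,0,0.012],"angular":[0,0,0],"jaw":-1},{"dp":[0,0,0],"angular":[0,0,0],"jaw":-1},{"dp":[0,0,0],"angular":[0,0,0],"jaw":-1},{"dp":[0,0.01,0],"angular":[0,0,0],"jaw":-1},{"dp":[0,0.01,0],"angular":[0,0,0],"jaw":-1},{"dp":[0,0.005,0],"angular":[0,0,0],"jaw":-1},{"dp":[0,0.005,0],"angular":[0,0,0],"jaw":-1},{"dp":[0,0.004,0],"angular":[0,0,0],"jaw":-1},{"dp":[0,0.004,0],"angular":[0,0,0],"jaw":-1},{"dp":[0,0.004,0],"angular":[0,0,0],"jaw":-1},{"dp":[0,0,0],"angular":[0,0,0],"jaw":-1},{"dp":[0,0,0],"angular":[0,0,0],"jaw":-1}]' 30
python3 -c "
from h import *
pk('pics/s5.png')"
```

```text
time_s: 15.3
tool_pos: [0.5348, -0.2217, 0.0371]
eef_rot: [-3.141, -0.0, 1.409]
ft_force: [-0.9, 0.4, -1.2]
grip_width: -0.0002
grip_force: 0.4
-0.06 38 [ 31. 127. 135.] [-27.  12.]
-0.05 51 [ 33. 114. 130.] [-19.  11.]
-0.04 29 [ 52. 100. 123.] [-9. 12.]
-0.03 15 [ 85.  95. 138.] [ 7. 18.]
-0.02 70 [ 58. 112. 137.] [ 5. 17.]
-0.01 74 [ 32.  83. 131.] [ 5. 16.]
0.0 96 [ 41.  85. 133.] [-2. 20.]
0.01 132 [ 35.  63. 135.] [-7. 26.]
0.02 129 [ 35.  59. 133.] [-20.  27.]
0.03 130 [ 31.  56. 132.] [-19.  27.]
0.04 86 [ 27.  55. 132.] [-17.  27.]
0.05 47 [ 23.  46. 133.] [-2. 27.]
0.06 50 [20. 47. 51.] [-17.  27.]
0.07 113 [28. 45. 50.] [-23.  26.]
0.08 48 [26. 32. 35.] [-12.  15.]
0.09 44 [22. 29. 32.] [-12.  14.]
0.1 26 [24. 29. 32.] [-9. 16.]
```

```bash
python3 -m pendant '[{"dp":[0,0.004,0],"angular":[0,0,0],"jaw":-1},{"dp":[0,0.004,0],"angular":[0,0,0],"jaw":-1},{"dp":[0,0.004,0],"angular":[0,0,0],"jaw":-1},{"dp":[0,0.004,0],"angular":[0,0,0],"jaw":-1},{"dp":[0,0,0],"angular":[0,0,0],"jaw":-1},{"dp":[0,0,0],"angular":[0,0,0],"jaw":-1}]' 30
python3 -c "
from h import *
pk('pics/s5.png')"
```

```text
time_s: 15.85
tool_pos: [0.5511, -0.2243, 0.0372]
eef_rot: [3.141, -0.0, 1.409]
ft_force: [-1.2, -0.3, -1.0]
grip_width: 0.0002
grip_force: 0.4
-0.05 20 [113. 130. 133.] [-9. 11.]
-0.04 42 [ 37. 123. 137.] [-23.  11.]
-0.03 46 [ 92. 111. 126.] [-1. 11.]
-0.02 26 [ 42.  95. 125.] [-9. 12.]
-0.01 38 [ 18. 104. 136.] [-0. 18.]
0.0 88 [ 55. 104. 135.] [ 5. 18.]
0.01 61 [ 45.  75. 135.] [ 4. 16.]
0.02 118 [ 47.  89. 134.] [-6. 26.]
0.03 135 [ 32.  56. 134.] [-17.  27.]
0.04 120 [ 28.  54. 111.] [-22.  27.]
0.05 127 [ 29.  53. 133.] [-20.  26.]
0.06 59 [ 24.  52. 132.] [ 4. 27.]
0.07 41 [ 19.  41. 132.] [-3. 27.]
0.08 78 [23. 47. 50.] [-21.  27.]
0.09 104 [25. 38. 48.] [-23.  25.]
0.1 47 [26. 32. 35.] [-12.  15.]
0.11 44 [26. 31. 34.] [-12.  14.]
0.12 12 [30. 31. 32.] [-9. 13.]
```

```bash
python3 -m pendant '[{"dp":[0,-0.01,0],"angular":[0,0,0],"jaw":-1},{"dp":[0,-0.02,0],"angular":[0,0,0],"jaw":-1},{"dp":[0,-0.02,-0.01],"angular":[0,0,0],"jaw":-1},{"dp":[0,-0.02,-0.03],"angular":[0,0,0],"jaw":-1},{"dp":[0,0,-0.04],"angular":[0,0,0],"jaw":-1},{"dp":[0,0,-0.04],"angular":[0,0,0],"jaw":-1},{"dp":[0,0,-0.04],"angular":[0,0,0],"jaw":-1},{"dp":[0,0,0],"angular":[0,0,0],"jaw":-1}]' 30
python3 -c "
from h import *
pk('pics/s6.png')"
```

```text
time_s: 16.57
tool_pos: [0.4849, -0.2139, 0.2051]
eef_rot: [3.13, 0.004, 1.409]
ft_force: [1.7, 0.1, 0.2]
grip_width: 0.0
grip_force: 0.0
0.02 60 [23. 46. 49.] [-23.  27.]
0.03 86 [22. 46. 49.] [-22.  27.]
0.04 93 [22. 46. 49.] [-22.  27.]
0.05 42 [18. 42. 48.] [-12.  28.]
0.06 30 [19. 35. 47.] [23. 27.]
0.07 51 [19. 45. 48.] [-21.  27.]
0.08 129 [21. 45. 49.] [-24.  26.]
0.09 56 [26. 35. 41.] [-14.  17.]
0.1 45 [26. 35. 37.] [-13.  14.]
0.11 50 [26. 35. 37.] [-12.  14.]
```

View pics/s6.png

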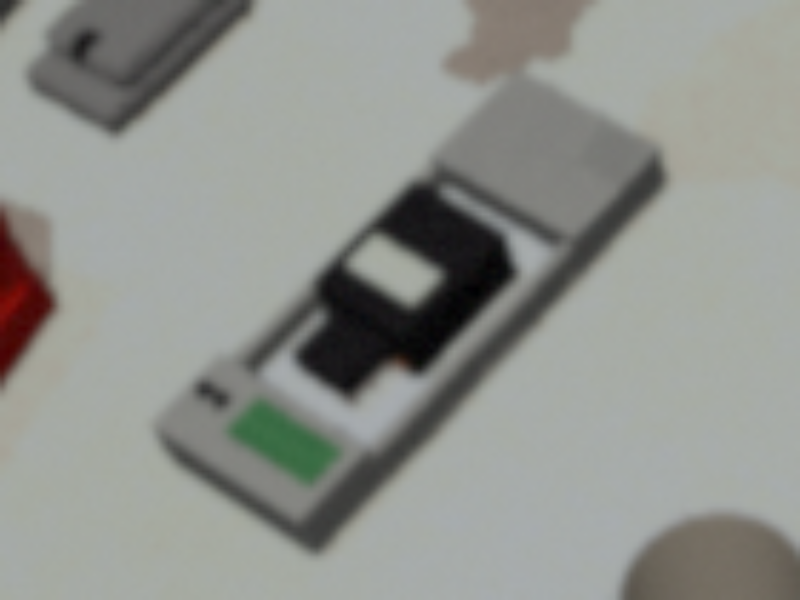

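The pack lies flat in the bed with its top at 46 mm, label up, and its underside about 20 mm from the step's edge, well clear of the step. The gripper is clear, so I'm handing in.

```bash
python3 -m pendant '[{"dp":[0,0,0],"angular":[0,0,0],"jaw":-1},{"dp":[0,0,0],"angular":[0,0,0],"jaw":-1},{"dp":[0,0,0],"angular":[0,0,0],"jaw":-1}]'; python3 -c "
from station import env
print(env.hand_in())"
```

```text
time_s: 16.87
tool_pos: [0.4806, -0.2129, 0.1959]
eef_rot: [-3.139, -0.0, 1.409]
ft_force: [1.0, -0.4, -0.2]
grip_width: 0.0004
grip_force: 0.0
the job is handed in; nothing more can be done
None
```

The pack lies flat in the tester's bed, contact side down and clear of the step; the job was handed in at about 17 s, no verdict came back, and I saw nothing else on the desk disturbed.

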